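Brush out a tilted casting ring

ROBOT

A 6-joint arm with a two-finger parallel gripper is mounted at the origin on the work surface. World frame = base frame: x ahead of the robot, y to its left, z up, the work surface at z = 0. Lengths are in m, angles in rad, forces in N, time in s.
With the tool pointing down it reaches from about 0.25 to 0.725 m from the base axis. Payload 4 kg.
Tool frame: the origin (TCP) lies between the finger pads; the fingertips stand 11 mm ahead of it and the grasp point (between the pads) lies 8 mm behind it (bot.tip_extent is the distance from the TCP to the fingertips, in m); z points along the fingers, y is the line along which they close (so a half turn about z gives the same grasp; the last joint's range is limited). The gripper opens to 85 mm and grips with 20 to 120 N. Pads are 22 mm wide; open, the fingers measure 114 mm over their backs; the gripper's body (76 mm by 85 mm) begins 54 mm behind the grasp point. The pads swing forward as they close: fully open they stand 13 mm farther back than shut.
Start: joints at [1.336, 0.241, 0.005, 1.335, 0, 1.571], TCP at [0.116, 0.486, 0.242] pointing down, gripper open.
Joint ranges: [-2.72, 2.72], [-1.05, 1.87], [-1.09, 1.28], [-1.99, 2.15], [-1.42, 1.44], [-3.14, 3.14]. Speed limits (rad/s): [2.79, 2.79, 3.14, 3.14, 3.14, 3.14].

INTERFACE

Orientations are given as a unit quaternion [x, y, z, w].
In Python, from workcell import bot gives the robot as it stands. The module is installed in compiled form; this text tells all that it offers.
- The arm moves only by the tool drive_tool, never from a script. Its argument "rows" is a list of rows, each an object of numbers: "dx", "dy", "dz": the shift along the tool's x, y, z in units of 50 mm (1.0 is 50 mm); "wx", "wy", "wz": the turn, a rotation vector about the tool's x, y, z in units of 5 degrees (1.0 is 5 degrees); "hand": the finger opening in mm, from 0 to 85.4. A call has 1 to 20 rows; each row is the pose to reach, as a shift and turn from the pose commanded when the call began, along the tool's axes at that moment; what a row does not reach only later rows make up. A row lasts 1/10 s, in which the tool goes at most 50 mm and 8.59 degrees, less where a joint would pass 70% of its speed; a pose out of reach is approached as far as the arm can. A call with a gripper value outside its range is refused whole. The fingers move at their own pace and stop on an object; the grip force is fixed at half the most. Time passes only in rows, so rows that repeat a pose let the fingers close. It gives the time, the measured TCP pose, the force, the opening and the grip force at its end, in the units of the state.
- bot.get_obs(): the state, without advancing time (a new reading comes with each control period).
- bot.camera(name): name is "scene" or "top"; returns the picture (420x560x3 uint8, red, green, blue); there is no depth.
- bot.get_calibration(name): a dict with "vfov" (degrees; the focal length in pixels is half the picture's height over the tangent of half this angle, whatever the lens; pixels are square), "cx", "cy" (the principal point, pixels), "origin" and "rotation" of the camera in the world. Camera axes: x right, y up, looking along -z (the intrinsics and any distortion apply to the point x, -y, -z); pixel columns grow to the right and rows downward; lengths in m; the calibration is good to about 2 mm. A picture is of the moment at which its call begins. get_calibration takes no time and is no camera call.
- bot.job_done(): hands the job in; it is judged then, once.
Trained networks look in the newest picture that a camera, given by its name, has taken for a name from the list of things; names that differ only in an ending like _2 or _b are one class to them, and where a whole thing is asked for, a point or a joint stands for the part that bears it (a point fixed in the world has none). Each returns a list of dicts, best first, with "score" (0 to 1); they miss things now and then, are a little off and sometimes report something else, mostly with a low value. They report only what shows in the picture. A call takes as long as a camera call. They do not tell look-alikes from the thing itself.
- bot.look_for(camera, thing): "extent" ([centre column, centre row, width, height] in pixels, round what is visible of it).
- bot.outline_of(camera, thing): "region" (420x560 bool, what is visible of it) and "extent" ([centre column, centre row, width, height] in pixels, round what is visible of it).
The state is a dict: "clock": time; "joint_pos": joint angles; "joint_vel": joint speeds; "tau": joint torques, N m; "eef_pos": TCP position; "tool_rot": TCP orientation; "ft_force": force on the tool from outside, world axes, zero at the start; "ft_torque": the same for the moment, N m; "grip_width": finger opening in m; "grasp_force": force on a finger pad.
Only numpy, scipy, OpenCV 4.12 (cv2) and the standard library are available. Lean on these libraries where they do the work, as an engineer would, in place of code of your own. Each camera call takes 0.05 s, during which the arm holds its last target. There are 200 camera calls.

TASK

Take the long brush out of the tool holder and scrub the inside of the tilted steel casting ring with three full strokes: each time gently press the bristles on the ring's bottom for a moment, then draw them back up to its mouth. The bottom slides and may stand at any depth, so feel for it and never ram it. Then stand the brush back, bristles down, in its empty cell of the holder without dropping it, and leave the other tools and things where they are.

Things in the scene. Friction and masses are not known exactly. Their poses are not given: they have to be found in the camera images.
- brush: Long white-handled brush, 232 mm, about 80 g, bristles down in a cell of the holder; its tallest tool. Origin: centre of the flat bristle end; z runs up the stem. Grey bristle head 32 mm dia., 0 to 46 mm; steel stem 6 mm dia. to 135 mm; round handle 16 mm dia., 135 to 222 mm; 19 mm end knob to 232 mm. The bristle head gives along the stem, about 1 N per mm, 12 mm at most.
- brush_tip (a point): Centre of the brush's flat bristle end (when not pressed in), at the brush's origin; axes as the brush's.
- holder: Fixed aluminium tool holder, 64 mm (its x) by 190 mm (its y), 80 mm high, open on top, walls and floor 5 mm. Two dividers make three cells in a row along y, each 54 by 57 mm, centres at y = -62, 0 and +62 mm. Origin at the centre of its underside, z up.
- ring_rim (a point): Centre of the casting ring's open mouth; z runs out of the mouth along the tube's axis, y is the horizontal tilt axis. Steel tube, 66 mm outer, 58 mm inner diameter, 120 mm long. Inside, its flat grey bottom (a sliding plug) stands anywhere from 55 to 90 mm below the mouth; this is not measured. The plug is tight (80 N) and does not yield to gentle scrubbing.
- cradle: Fixed grey cradle, base 130 by 120 by 12 mm, two cheeks up to 103 mm high that hold the casting ring, tilted 0.1 to 0.4 rad from upright, mouth towards the cradle's -x. Origin under the base's centre, z up. The tilt axis is 83 mm above the table and 60 mm below the mouth along the tube; it is stiff and stays put.
- knife: Plaster knife standing on its round wooden handle (24 mm diameter, 85 mm) in a cell of the holder, 120 mm tall, origin under the handle. To be left alone.
- spoon: Steel modelling tool with a knobbed tip standing on its round wooden handle (24 mm diameter, 85 mm) in a cell of the holder, 120 mm tall, origin under the handle. To be left alone.
- jar: White lidded jar, 64 mm diameter, 75 mm high, bystander, origin under its centre.
- model_a: Plaster dental arch, 56 mm wide, 26 mm high, bystander, origin under its centre.
- model_b: Plaster dental arch, 56 mm wide, 26 mm high, bystander, origin under its centre.
- dropper: Small amber dropper bottle, 28 mm diameter, 60 mm high, bystander, origin under its centre.
- carton: Small carton, 30 by 55 by 20 mm, bystander, origin under its centre.
There are look-alikes about, which are no part of the job. Leave any brown or turquoise look-alike of the cradle alone.

How it is judged:
On the way, in this order (a step that is already met when the one before it is completed fails the run):
1. the brush is lifted clear of the holder (z of brush_tip in the frame of holder above 0.09 m), for 0.1 s.
2. first stroke: bristles pressed on the bottom (1.5 N) (contact force between brush and plug above 1.5 N and z of brush_tip in the frame of ring_rim below -0.045 m), for 0.15 s.
3. first stroke: bristle end back up within 30 mm of the mouth (z of brush_tip in the frame of ring_rim above -0.03 m and contact force between brush and plug below 0.2 N), for 0.05 s.
4. second stroke: bristles pressed on the bottom (1.5 N) (all of step 2), for 0.15 s.
5. second stroke: bristle end back up within 30 mm of the mouth (all of step 3), for 0.05 s.
6. third stroke: bristles pressed on the bottom (1.5 N) (all of step 4), for 0.15 s.
7. third stroke: bristle end back up within 30 mm of the mouth (all of step 5), for 0.05 s.
At the end, for the whole second after the job is handed in: The brush stands or leans (within 0.5 rad of upright) bristles down in a cell of the holder, its bristle end within 25 mm of the holder's underside, at rest and released (z of brush_tip in the frame of holder below 0.025 m and x of brush_tip in the frame of holder between -0.03 and 0.03 m and y of brush_tip in the frame of holder between -0.09 and 0.09 m and angle between brush's own z axis and vertical below 0.5 rad and linear speed of brush below 0.03 m/s); the robot touches nothing.
It fails at once if the brush pressed on the ring's bottom with more than 20 N (contact force between brush and plug above 20 N).
It fails at once if the brush dropped or rammed into the holder (faster than 0.7 m/s inside it) (z of brush_tip in the frame of holder below 0.075 m and horizontal distance between brush_tip and holder below 0.1 m and linear speed of brush above 0.7 m/s).
It fails at once if another tool pulled out of, or moved over 60 mm in, the holder (distance of any of knife, spoon from where it was at the start of the episode above 0.06 m).
It fails at once if a bystander moved by more than 30 mm (distance of any of jar, model_a, model_b, dropper, carton from where it was at the start of the episode above 0.03 m).
It also fails if it takes over 64 s, if anything falls off the work surface, if the arm or the gripper's body presses on something with over 40 N, if the wrist force passes 120 N, or if a joint passes its speed limit or range.

## Working session

There is one attempt and no reset: what is moved stays moved. The work goes in short steps, Python scripts to look and compute and a tool call to move; the robot and the scene stay as the last step left them, time stands still between calls to the robot, and variables do not carry over. Pictures are saved under pics/ and viewed, at most 10 in all, crops included, and the job is handed in when it is done.

Besides the shell and the picture viewer there is one more tool, called after "Request:" as name(argument=value, ...) on one line, values as JSON. drive_tool: Moves the arm, as the interface text tells. Its arguments: {"type":"object","properties":{"rows":{"type":"array","items":{"type":"object","properties":{"dx":{"type":"number"},"dy":{"type":"number"},"dz":{"type":"number"},"wx":{"type":"number"},"wy":{"type":"number"},"wz":{"type":"number"},"hand":{"type":"number"}}}}},"required":["rows"]}

```bash
mkdir -p pics; cat > h.py <<'E'
import numpy as np, cv2
from workcell import bot
def snap(n,f):
    im=bot.camera(n); cv2.imwrite('pics/'+f,im[:,:,::-1]); return im
E
python3 - <<'E'
from h import *
for n in('scene','top'):
    snap(n,n+'0.png'); print(n,bot.get_calibration(n))
    for t in('brush','holder','cradle','ring_rim','knife','spoon'):
        print(t,[(round(d['score'],2),np.round(d['extent']).tolist()) for d in bot.look_for(n,t)])
print(bot.get_obs())
E
```

```text
scene {'vfov': 46.825929798744546, 'cx': 268.31497310869236, 'cy': 205.97289176311372, 'origin': array([1.31861296, 0.24308295, 0.93800249]), 'rotation': array([0.22178269, 0.31172382, 0.75903792, 0.52678471])}
brush [(0.55, [394.0, 225.0, 27.0, 63.0]), (0.49, [290.0, 209.0, 22.0, 24.0]), (0.44, [383.0, 257.0, 90.0, 65.0])]
holder [(0.82, [384.0, 257.0, 91.0, 64.0])]
cradle [(0.96, [192.0, 204.0, 66.0, 70.0]), (0.92, [259.0, 162.0, 61.0, 63.0]), (0.74, [196.0, 136.0, 64.0, 61.0]), (0.71, [413.0, 252.0, 15.0, 27.0])]
ring_rim [(0.93, [257.0, 152.0, 29.0, 48.0]), (0.73, [191.0, 196.0, 31.0, 50.0]), (0.66, [191.0, 128.0, 28.0, 47.0])]
knife [(0.5, [415.0, 253.0, 15.0, 25.0])]
spoon [(0.73, [361.0, 237.0, 11.0, 24.0])]
top {'vfov': 51.640324876359585, 'cx': 278.0657515063107, 'cy': 205.73995661631054, 'origin': array([ 0.32599037, -0.04150637,  1.33163143]), 'rotation': array([ 0.05333991, -0.05634753, -0.69832037,  0.71156762])}
brush [(0.61, [172.0, 195.0, 26.0, 20.0])]
holder [(0.98, [177.0, 200.0, 66.0, 29.0])]
cradle [(0.72, [344.0, 201.0, 43.0, 49.0]), (0.72, [388.0, 289.0, 57.0, 4
[... 371 characters left out ...]
int_pos': array([ 1.33600094e+00,  2.40531581e-01,  5.01476116e-03,  1.33518610e+00,
       -1.26354784e-05,  1.57082104e+00]), 'joint_vel': array([-2.64947845e-05,  8.68693018e-04, -4.11265718e-05,  5.28695761e-04,
        5.12323684e-05, -3.18809539e-04]), 'tau': array([ 1.68587958e-04, -3.72076857e+01,  2.52642989e+01,  1.03458999e-03,
        1.41728442e-06, -5.37437998e-06]), 'eef_pos': array([0.11632836, 0.48629173, 0.24234632]), 'tool_rot': array([1.17140480e-01, 9.93115354e-01, 4.56418179e-05, 1.17439425e-05]), 'ft_force': array([-0.36112616, -1.00618883, -0.16323945]), 'ft_torque': array([-0.03480391,  0.08410872, -0.01050389]), 'grasp_force': 0.0, 'grip_width': 0.08562294213156178}
```

```bash
python3 - <<'E'
import cv2,numpy as np
a=cv2.imread('pics/scene0.png');b=cv2.imread('pics/top0.png')
c=cv2.resize(a[90:310,140:440],(800,587),interpolation=cv2.INTER_CUBIC);cv2.imwrite('pics/s1.png',c)
c=cv2.resize(b[110:330,130:430],(800,587),interpolation=cv2.INTER_CUBIC);cv2.imwrite('pics/t1.png',c)
E
```

```text
(no output)
```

View pics/s1.png

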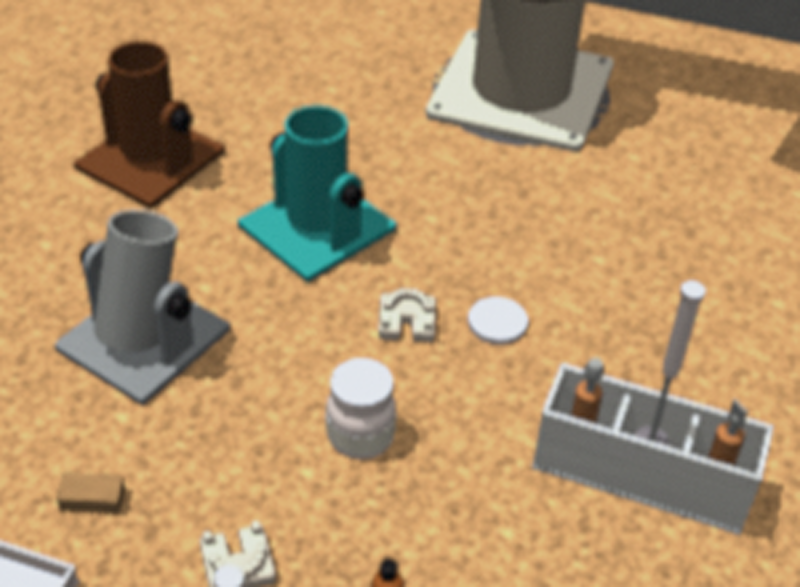

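View pics/t1.png

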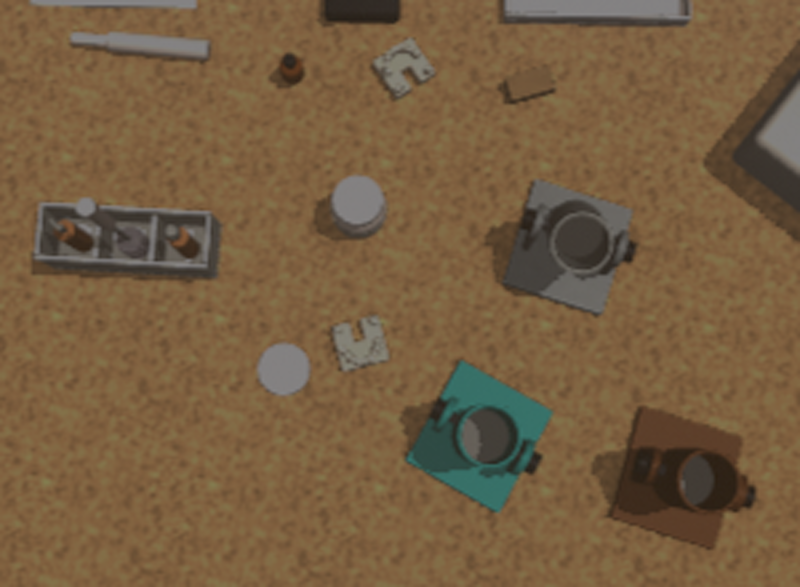

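The scene view shows the grey cradle at crop (140,290), with the turquoise and brown look-alikes beside it. The brush leans in the holder's middle cell, knob at (692,290). In the top view the knob is at (86,207), the head at about (130,240) and the ring mouth at about (582,242). Next I'll zoom in for precise points.

```bash
python3 - <<'E'
import cv2,numpy as np
a=cv2.imread('pics/scene0.png');b=cv2.imread('pics/top0.png')
def cr(im,x,y,w,h,s): return cv2.convertScaleAbs(cv2.resize(im[y:y+h,x:x+w],(w*s,h*s),interpolation=cv2.INTER_CUBIC),alpha=1.3)
k1=np.hstack([cr(a,155,160,75,90,5),cr(b,310,170,75,90,5)])
k2=np.hstack([cr(a,335,185,100,120,4),cr(b,140,175,100,120,4)])
cv2.imwrite('pics/k1.png',k1);cv2.imwrite('pics/k2.png',k2)
E
```

```text
(no output)
```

View pics/k1.png

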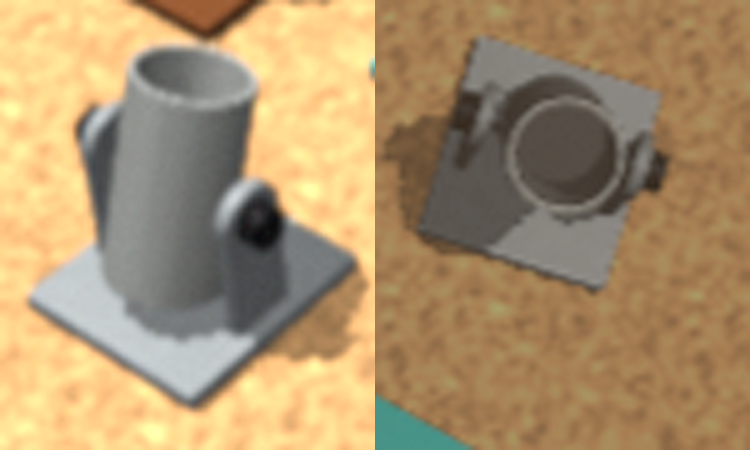

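View pics/k2.png

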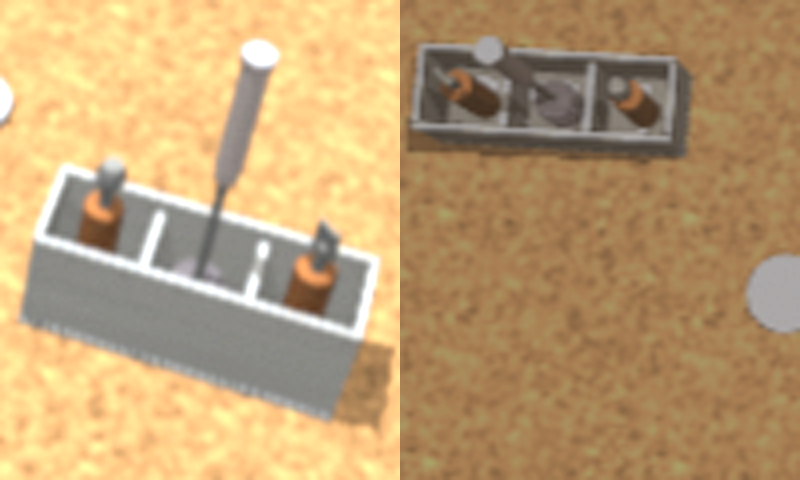

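In k1 the ring rim is centred at (191,77) in the scene half and (566,156) in the top half. The cradle base corners are clear in both halves. In k2 the knob top is at (261,55) scene and (489,50) top, and the holder's rim corners are visible in both. Next is the joint model fit.

```bash
cat > fit.py <<'E'
from h import *
from scipy.optimize import least_squares
from scipy.spatial.transform import Rotation as R
C={n:bot.get_calibration(n) for n in('scene','top')}
def proj(n,P):
    c=C[n];f=210/np.tan(np.radians(c['vfov']/2));p=R.from_quat(c['rotation']).inv().apply(np.atleast_2d(P)-c['origin'])
    return np.c_[c['cx']+f*p[:,0]/-p[:,2],c['cy']-f*p[:,1]/-p[:,2]]
def px(l,s,ox,oy): return (np.array(l,float)+.5)/s-.5+[ox,oy]
def tri(a,b):
    g=lambda P:np.r_[(proj('scene',P)-a).ravel(),(proj('top',P)-b).ravel()]
    r=least_squares(g,[.4,0,.1]);return r.x,r.fun
if __name__=='__main__':
    print('rim',tri(px([191.5,77],5,155,160),px([191,156],5,310,170)))
    print('knob',tri(px([261,55],4,335,185),px([89,50],4,140,175)))
    print('stem/head',tri(px([201,275],4,335,185),px([154,98],4,140,175)))
    # cradle
    sc=px([[30,298],[193,400],[356,262]],5,155,160); tc=px([[103,38],[285,93],[225,290],[45,230]],5,310,170)
    Rz=lambda y:R.from_euler('z',y)
    rim0=tri(px([191.5,77],5,155,160),px([191,156],5,310,170))[0]
    def f(v,full=False):
        o=np.r_[v[:2],0];rz=Rz(v[2]);K=rz.apply(np.array([[-65,-60,12],[65,-60,12],[65,60,12],[-65,60,12]])/1e3)+o
        rim=o+rz.apply([-.06*np.sin(v[3]),0,.083+.06*np.cos(v[3])])
        a=proj('scene',K);b=proj('top',K)
        m=lambda q,K:(q-K[np.argmin(((q[:,None]-K[None])**2).sum(2),1)]).ravel()
        e=np.r_[m(sc,a),m(tc,b),(proj('scene',rim)-px([191.5,77],5,155,160)).ravel(),(proj('top',rim)-px([191,156],5,310,170)).ravel()]
        return (e,rim) if full else e
    for y0 in np.arange(0,6.2,.39):
        r=least_squares(f,[rim0[0],rim0[1],y0,.2])
        if r.cost<15: print(np.round(r.x,4),r.cost.round(2),f(r.x,1)[1].round(4),np.round(r.fun,1))
    # holder
    sh=px([[65,170],[38,238],[360,330],[377,260]],4,335,185); th=px([[19,45],[277,60],[272,142],[14,130]],4,140,175)
    def g(v):
        K=Rz(v[2]).apply(np.array([[-32,-95,80],[32,-95,80],[32,95,80],[-32,95,80]])/1e3)+np.r_[v[:2],0]
        m=lambda q,K:(q-K[np.argmin(((q[:,None]-K[None])**2).sum(2),1)]).ravel()
        return np.r_[m(sh,proj('scene',K)),m(th,proj('top',K))]
    for y0 in(0,-.1,.1):
        r=least_squares(g,[.35,.2,y0]);print('holder',r.x,r.cost,r.fun.round(1))
E
python3 fit.py
```

```text
rim (array([ 0.53087094, -0.24002998,  0.13834296]), array([ 0.28764491,  0.04416705,  0.30509518, -0.11821108]))
knob (array([0.54021177, 0.25435124, 0.23607901]), array([ 0.09539034, -0.0039883 ,  0.11684755, -0.01602898]))
stem/head (array([0.53977476, 0.25417291, 0.05559658]), array([-0.33349617,  0.00871969, -0.41891424,  0.06548114]))
[ 0.5488 -0.2441 -0.2963  0.3038] 3.25 [ 0.5316 -0.2388  0.1403] [ 0.9  0.4  0.1 -0.4 -1.1  1.2  0.   0.9 -0.6  0.1 -0.7 -0.1  0.8 -0.1
  0.5 -0.2 -0.  -0.5]
[ 0.5488 -0.2441  2.8453 -0.3038] 3.25 [ 0.5316 -0.2388  0.1403] [ 0.9  0.4  0.1 -0.4 -1.1  1.2  0.   0.9 -0.6  0.1 -0.7 -0.1  0.8 -0.1
  0.5 -0.2 -0.  -0.5]
[ 0.5488 -0.2441  2.8453 -0.3038] 3.25 [ 0.5316 -0.2388  0.1403] [ 0.9  0.4  0.1 -0.4 -1.1  1.2  0.   0.9 -0.6  0.1 -0.7 -0.1  0.8 -0.1
  0.5 -0.2 -0.  -0.5]
[ 0.5488 -0.2441  2.8453 -0.3038] 3.25 [ 0.5316 -0.2388  0.1403] [ 0.9  0.4  0.1 -0.4 -1.1  1.2  0.   0.9 -0.6  0.1 -0.7 -0.1  0.8 -0.1
  0.5 -0.2 -0.  -0.5]
[ 0.5488 -0.2441  5.9869  0.3038] 3.25 [ 0.5316 -0.2388  0.1403] [ 0.9  0.4  0.1 -0.4 -1.1  1.2  0.   0.9 -0.6  0.1 -0.7 -0.1  0.8 -0.1
  0.5 -0.2 -0.  -0.5]
[ 0.5488 -0.2441  5.9869  0.3038] 3.25 [ 0.5316 -0.2388  0.1403] [ 0.9  0.4  0.1 -0.4 -1.1  1.2  0.   0.9 -0.6  0.1 -0.7 -0.1  0.8 -0.1
  0.5 -0.2 -0.  -0.5]
holder [ 0.53890232  0.25370316 -0.0272744 ] 6.694480461133759 [ 0.8  1.6  1.3 -0.1 -1.  -1.8 -1.1  1.2 -0.2  0.  -0.3  0.8 -0.  -0.3
  0.6 -0.3]
holder [ 0.53890232  0.25370316 -0.02727441] 6.6944804611346855 [ 0.8  1.6  1.3 -0.1 -1.  -1.8 -1.1  1.2 -0.2  0.  -0.3  0.8 -0.  -0.3
  0.6 -0.3]
holder [ 0.53890232  0.25370316 -0.02727441] 6.694480461134981 [ 0.8  1.6  1.3 -0.1 -1.  -1.8 -1.1  1.2 -0.2  0.  -0.3  0.8 -0.  -0.3
  0.6 -0.3]
```

The brush stands upright in the middle cell: the knob triangulates to z = 0.236 against 0.237 expected. The rim is at about (0.531, -0.239, 0.139), tilt about 0.30 rad and yaw about -0.30. First I move above the brush.

Request:
drive_tool(rows=[{"dz":-0.8},{"dz":-0.8,"dx":-1,"dy":-0.27},{"dz":-0.8,"dx":-1.9,"dy":-0.52},{"dz":-0.8,"dx":-2.8,"dy":-0.76},{"dz":-0.8,"dx":-3.7,"dy":-1.0},{"dz":-0.8,"dx":-4.6,"dy":-1.25},{"dz":-0.8,"dx":-5.5,"dy":-1.5},{"dz":-0.8,"dx":-6.4,"dy":-1.74},{"dz":-0.8,"dx":-7.3,"dy":-1.99},{"dz":-0.8,"dx":-8.2,"dy":-2.23},{"dz":-0.8,"dx":-8.9,"dy":-2.42},{"dz":-0.8,"dx":-9.33,"dy":-2.54},{"dz":-0.8,"dx":-9.33,"dy":-2.54},{"dz":-0.8,"dx":-9.33,"dy":-2.54}])

```text
invalid input at $.rows[0]: expected keys dx, dy, dz, wx, wy, wz, hand
```

```bash
cat > mv.py <<'E'
from fit import *
import sys
def delta(p,o=None):
    s=bot.get_obs();r=R.from_quat(s['tool_rot']);d=r.inv().apply(np.array(p)-s['eef_pos'])/.05
    w=np.zeros(3) if o is None else (r.inv()*o).as_rotvec()*180/np.pi/5
    return d.round(2),w.round(2)
E
python3 - <<'E'
from mv import *
s=bot.get_obs();print(s['eef_pos'],s['tool_rot'],s['ft_force'],delta([.540,.254,.189]))
im=snap('scene','a.png');k=im[110:310,300:450,::-1];cv2.imwrite('pics/a1.png',cv2.resize(k,None,fx=3,fy=3))
E
```

```text
[0.11632836 0.48629173 0.24234632] [1.17140480e-01 9.93115354e-01 4.56418179e-05 1.17439425e-05] [-0.36112616 -1.00618883 -0.16323945] (array([-9.32, -2.55,  1.07]), array([0., 0., 0.]))
```

View pics/a1.png

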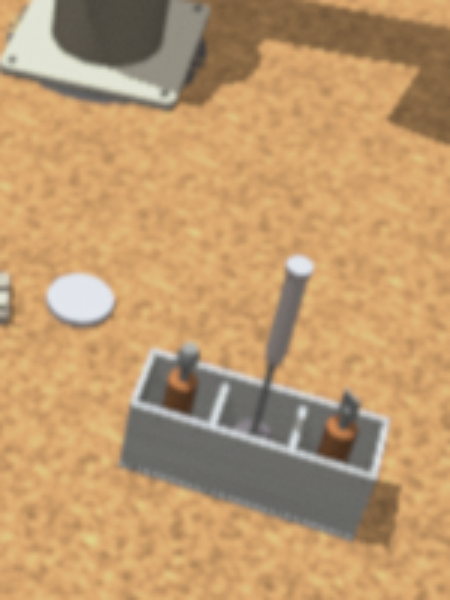

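The picture is unchanged because the call was refused: every row needs all the keys.

Request:
drive_tool(rows=[{"dx":0,"dy":0,"dz":-0.8,"wx":0,"wy":0,"wz":0,"hand":85},{"dx":-3,"dy":-0.82,"dz":-0.8,"wx":0,"wy":0,"wz":0,"hand":85},{"dx":-3,"dy":-0.82,"dz":-0.8,"wx":0,"wy":0,"wz":0,"hand":85},{"dx":-3,"dy":-0.82,"dz":-0.8,"wx":0,"wy":0,"wz":0,"hand":85},{"dx":-6,"dy":-1.64,"dz":-0.8,"wx":0,"wy":0,"wz":0,"hand":85},{"dx":-6,"dy":-1.64,"dz":-0.8,"wx":0,"wy":0,"wz":0,"hand":85},{"dx":-6,"dy":-1.64,"dz":-0.8,"wx":0,"wy":0,"wz":0,"hand":85},{"dx":-9.32,"dy":-2.55,"dz":-0.8,"wx":0,"wy":0,"wz":0,"hand":85},{"dx":-9.32,"dy":-2.55,"dz":-0.8,"wx":0,"wy":0,"wz":0,"hand":85},{"dx":-9.32,"dy":-2.55,"dz":-0.8,"wx":0,"wy":0,"wz":0,"hand":85},{"dx":-9.32,"dy":-2.55,"dz":-0.8,"wx":0,"wy":0,"wz":0,"hand":85},{"dx":-9.32,"dy":-2.55,"dz":-0.8,"wx":0,"wy":0,"wz":0,"hand":85},{"dx":-9.32,"dy":-2.55,"dz":-0.8,"wx":0,"wy":0,"wz":0,"hand":85}])

```text
clock: 2.05
eef_pos: [0.5401, 0.2532, 0.2816]
tool_rot: [0.118, 0.993, -0.0, -0.001]
ft_force: [0.1, -0.4, 0.3]
grip_width: 0.0849
grasp_force: 0.0
```

```bash
python3 - <<'E'
from mv import *
s=bot.get_obs();print(s['clock'],s['eef_pos'],s['tool_rot'],delta([.540,.254,.189]))
E
```

```text
2.05 [0.54014358 0.25321245 0.28158586] [ 1.18016207e-01  9.93011381e-01 -1.80963867e-04 -7.34682947e-04] (array([0.  , 0.02, 1.85]), array([0., 0., 0.]))
```

Request:
drive_tool(rows=[{"dx":0,"dy":0,"dz":0.5,"wx":0,"wy":0,"wz":0,"hand":85},{"dx":0,"dy":0,"dz":1.0,"wx":0,"wy":0,"wz":0,"hand":85},{"dx":0,"dy":0,"dz":1.5,"wx":0,"wy":0,"wz":0,"hand":85},{"dx":0,"dy":0,"dz":1.85,"wx":0,"wy":0,"wz":0,"hand":85},{"dx":0,"dy":0,"dz":1.85,"wx":0,"wy":0,"wz":0,"hand":40},{"dx":0,"dy":0,"dz":1.85,"wx":0,"wy":0,"wz":0,"hand":25},{"dx":0,"dy":0,"dz":1.85,"wx":0,"wy":0,"wz":0,"hand":20},{"dx":0,"dy":0,"dz":1.85,"wx":0,"wy":0,"wz":0,"hand":8},{"dx":0,"dy":0,"dz":1.85,"wx":0,"wy":0,"wz":0,"hand":8},{"dx":0,"dy":0,"dz":1.85,"wx":0,"wy":0,"wz":0,"hand":8},{"dx":0,"dy":0,"dz":1.85,"wx":0,"wy":0,"wz":0,"hand":8},{"dx":0,"dy":0,"dz":1.85,"wx":0,"wy":0,"wz":0,"hand":8}])

```text
clock: 3.25
eef_pos: [0.5402, 0.2541, 0.1902]
tool_rot: [0.117, 0.993, 0.0, 0.0]
ft_force: [0.8, 0.7, 1.5]
grip_width: 0.0143
grasp_force: 58.4
```

Gripped. Lift.

Request:
drive_tool(rows=[{"dx":0,"dy":0,"dz":-0.3,"wx":0,"wy":0,"wz":0,"hand":8},{"dx":0,"dy":0,"dz":-0.8,"wx":0,"wy":0,"wz":0,"hand":8},{"dx":0,"dy":0,"dz":-1.4,"wx":0,"wy":0,"wz":0,"hand":8},{"dx":0,"dy":0,"dz":-2.0,"wx":0,"wy":0,"wz":0,"hand":8},{"dx":0,"dy":0,"dz":-2.6,"wx":0,"wy":0,"wz":0,"hand":8},{"dx":0,"dy":0,"dz":-3.1,"wx":0,"wy":0,"wz":0,"hand":8},{"dx":0,"dy":0,"dz":-3.3,"wx":0,"wy":0,"wz":0,"hand":8},{"dx":0,"dy":0,"dz":-3.3,"wx":0,"wy":0,"wz":0,"hand":8},{"dx":0,"dy":0,"dz":-3.3,"wx":0,"wy":0,"wz":0,"hand":8}])

```text
clock: 4.15
eef_pos: [0.5398, 0.2536, 0.3539]
tool_rot: [0.117, 0.993, -0.0, -0.001]
ft_force: [0.0, 0.4, -1.3]
grip_width: 0.0142
grasp_force: 58.5
```

```bash
python3 - <<'E'
from mv import *
s=bot.get_obs();print(s['clock'],s['eef_pos'],s['ft_force'],s['grip_width'])
u=R.from_euler('z',-.296).apply([-np.sin(.304),0,np.cos(.304)]);rim=np.array([.5312,-.2392,.1395])
print('u',u)
r=R.from_quat(s['tool_rot']);z=r.apply([0,0,1]);v=np.cross(z,-u);a=np.arcsin(np.linalg.norm(v))
o=R.from_rotvec(v/np.linalg.norm(v)*a)*r
np.save('o.npy',o.as_quat())
L=.184
for h in(.07,.03):
    p=rim+u*(L+h);print(h,p,delta(p,o))
im1=snap('scene','b1.png');im2=snap('top','b2.png')
P=lambda n,z:proj(n,s['eef_pos']*[1,1,0]+[0,0,z]).ravel()
for n in('scene','top'): print(n,P(n,s['eef_pos'][2]-L),P(n,s['eef_pos'][2]-L+.135))
A=im1[90:290,300:450,::-1];B=im2[120:320,100:250,::-1]
cv2.imwrite('pics/b.png',cv2.resize(np.hstack([A,B]),None,fx=2.6,fy=2.6))
E
```

```text
4.15 [0.5397563  0.25363711 0.35392443] [ 0.00845543  0.43401489 -1.28995569] 0.014218515944464867
u [-0.28632119  0.08731619  0.95414677]
0.07 [ 0.45847442 -0.21702169  0.38185328] (array([-0.61, -9.53, -0.55]), array([ 0.2 , -3.49,  0.  ]))
0.03 [ 0.46992726 -0.22051433  0.34368741] (array([-0.85, -9.55,  0.21]), array([ 0.2 , -3.49,  0.  ]))
scene [393.60825102 219.91150966] [406.58939995 173.2465071 ]
top [168.53544209 192.0724031 ] [154.89593294 181.67513146]
```

View pics/b.png

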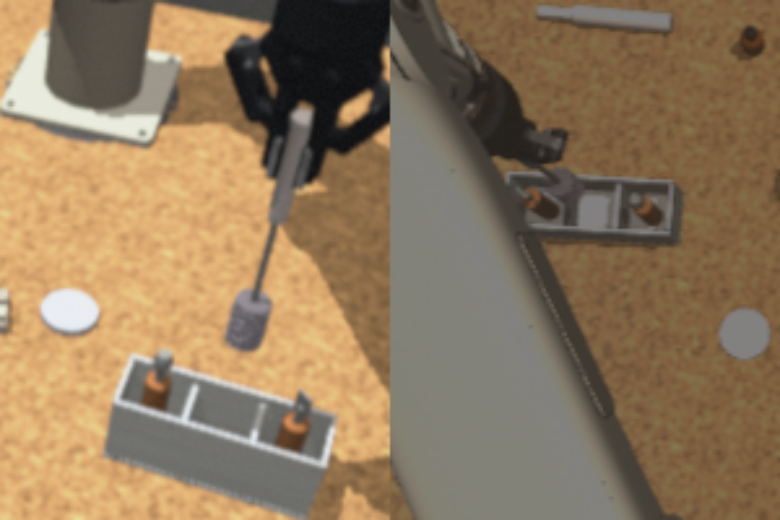

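The brush is held straight; the tip shows at crop (245,338) where (243,338) was expected, and the middle cell is empty. Now traverse to above the ring, tilting on the way.

Request:
drive_tool(rows=[{"dx":0,"dy":0,"dz":-0.55,"wx":0,"wy":0,"wz":0,"hand":8},{"dx":-0.06,"dy":-0.9,"dz":-0.55,"wx":0.02,"wy":-0.35,"wz":0,"hand":8},{"dx":-0.12,"dy":-1.8,"dz":-0.55,"wx":0.04,"wy":-0.7,"wz":0,"hand":8},{"dx":-0.18,"dy":-2.7,"dz":-0.55,"wx":0.06,"wy":-1.05,"wz":0,"hand":8},{"dx":-0.24,"dy":-3.6,"dz":-0.55,"wx":0.08,"wy":-1.4,"wz":0,"hand":8},{"dx":-0.3,"dy":-4.5,"dz":-0.55,"wx":0.1,"wy":-1.75,"wz":0,"hand":8},{"dx":-0.36,"dy":-5.4,"dz":-0.55,"wx":0.12,"wy":-2.1,"wz":0,"hand":8},{"dx":-0.42,"dy":-6.3,"dz":-0.55,"wx":0.14,"wy":-2.45,"wz":0,"hand":8},{"dx":-0.48,"dy":-7.2,"dz":-0.55,"wx":0.16,"wy":-2.8,"wz":0,"hand":8},{"dx":-0.54,"dy":-8.1,"dz":-0.55,"wx":0.18,"wy":-3.15,"wz":0,"hand":8},{"dx":-0.6,"dy":-9,"dz":-0.55,"wx":0.2,"wy":-3.49,"wz":0,"hand":8},{"dx":-0.61,"dy":-9.53,"dz":-0.55,"wx":0.2,"wy":-3.49,"wz":0,"hand":8},{"dx":-0.61,"dy":-9.53,"dz":-0.55,"wx":0.2,"wy":-3.49,"wz":0,"hand":8},{"dx":-0.61,"dy":-9.53,"dz":-0.55,"wx":0.2,"wy":-3.49,"wz":0,"hand":8},{"dx":-0.61,"dy":-9.53,"dz":-0.55,"wx":0.2,"wy":-3.49,"wz":0,"hand":8},{"dx":-0.61,"dy":-9.53,"dz":-0.55,"wx":0.2,"wy":-3.49,"wz":0,"hand":8}])

```text
clock: 5.85
eef_pos: [0.4589, -0.2155, 0.382]
tool_rot: [0.115, 0.982, -0.026, 0.149]
ft_force: [-0.9, 0.2, -0.6]
grip_width: 0.0149
grasp_force: 58.8
```

```bash
python3 - <<'E'
from mv import *
s=bot.get_obs();print(s['clock'],s['eef_pos'],s['ft_force'],s['grip_width'])
o=R.from_quat(np.load('o.npy'));u=-o.apply([0,0,1]);rim=np.array([.5312,-.2392,.1395]);L=.184
p=rim+u*(L+.07);print(delta(p,o))
im1=snap('scene','c1.png');im2=snap('top','c2.png')
ua=-R.from_quat(s['tool_rot']).apply([0,0,1])
for n in('scene','top'): print(n,[proj(n,s['eef_pos']+ua*(t-L)).ravel().round(1) for t in(0,.046,.135)],proj(n,rim).round(1))
A=im1[120:270,140:290,::-1];B=im2[150:300,270:420,::-1]
cv2.imwrite('pics/c.png',cv2.resize(np.hstack([A,B]),(800,400),interpolation=cv2.INTER_CUBIC))
E
```

```text
5.85 [ 0.45894385 -0.21553082  0.38198379] [-0.88331784  0.23664264 -0.63401645] 0.014876833856309168
(array([ 0.  , -0.03,  0.  ]), array([0.02, 0.01, 0.02]))
scene [array([197.2, 149.7]), array([199.4, 132.2]), array([203.9,  96.1])] [[193.4 174.9]]
top [array([349.1, 203.5]), array([350.5, 205.8]), array([353.5, 211. ])] [[347.9 200.5]]
```

View pics/c.png

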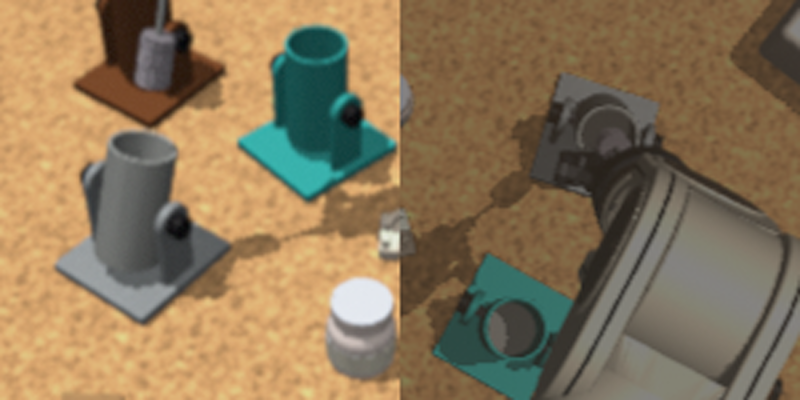

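The bristle end shows at left crop (153,82), where it was predicted, just up the axis from the grey ring mouth at (143,148). A quick numerical check of the tilt against the tube's silhouette edges seen in k1.

```bash
python3 - <<'E'
from mv import *
rim=np.array([.5312,-.2392,.1395]);t=np.linspace(0,6.28,200)
for yaw in(-.25,-.296,-.34):
  for th in(.25,.30,.35):
    u=R.from_euler('z',yaw).apply([-np.sin(th),0,np.cos(th)]);a=np.cross(u,[0,1,0]);a/=np.linalg.norm(a);b=np.cross(u,a)
    out=[]
    for d in(.0,.05,.1,.12):
        q=(proj('scene',rim-u*d+.033*(np.cos(t)[:,None]*a+np.sin(t)[:,None]*b))-[155,160]+.5)*5
        out.append((q[:,0].min().round(),q[q[:,0].argmin(),1].round(),q[:,0].max().round(),q[:,1].max().round()))
    print(yaw,th,np.array(out).astype(int).tolist())
E
```

```text
-0.25 0.25 [[127, 73, 261, 111], [122, 159, 253, 197], [117, 241, 246, 280], [115, 273, 243, 312]]
-0.25 0.3 [[127, 72, 261, 109], [119, 159, 250, 197], [111, 243, 239, 282], [108, 275, 235, 314]]
-0.25 0.35 [[127, 69, 261, 108], [116, 158, 247, 197], [104, 244, 233, 283], [100, 277, 228, 317]]
-0.296 0.25 [[127, 72, 261, 112], [121, 158, 252, 197], [116, 240, 244, 279], [114, 271, 241, 311]]
-0.296 0.3 [[127, 71, 261, 110], [118, 158, 249, 197], [109, 241, 237, 281], [105, 273, 233, 314]]
-0.296 0.35 [[127, 69, 261, 109], [115, 157, 245, 197], [102, 242, 231, 283], [97, 275, 225, 316]]
-0.34 0.25 [[127, 73, 261, 112], [120, 157, 252, 197], [114, 238, 243, 279], [112, 270, 239, 310]]
-0.34 0.3 [[127, 71, 261, 111], [117, 157, 248, 197], [107, 240, 236, 280], [103, 272, 231, 313]]
-0.34 0.35 [[128, 68, 260, 109], [114, 156, 244, 197], [100, 240, 228, 282], [95, 273, 222, 315]]
```

Tilt 0.30 fits. Now enter the mouth to about 45 mm depth.

Request:
drive_tool(rows=[{"dx":0,"dy":-0.03,"dz":0.4,"wx":0,"wy":0,"wz":0,"hand":8},{"dx":0,"dy":-0.03,"dz":0.7,"wx":0,"wy":0,"wz":0,"hand":8},{"dx":0,"dy":-0.03,"dz":1.0,"wx":0,"wy":0,"wz":0,"hand":8},{"dx":0,"dy":-0.03,"dz":1.2,"wx":0,"wy":0,"wz":0,"hand":8},{"dx":0,"dy":-0.03,"dz":1.4,"wx":0,"wy":0,"wz":0,"hand":8},{"dx":0,"dy":-0.03,"dz":1.6,"wx":0,"wy":0,"wz":0,"hand":8},{"dx":0,"dy":-0.03,"dz":1.8,"wx":0,"wy":0,"wz":0,"hand":8},{"dx":0,"dy":-0.03,"dz":2.0,"wx":0,"wy":0,"wz":0,"hand":8},{"dx":0,"dy":-0.03,"dz":2.2,"wx":0,"wy":0,"wz":0,"hand":8},{"dx":0,"dy":-0.03,"dz":2.3,"wx":0,"wy":0,"wz":0,"hand":8},{"dx":0,"dy":-0.03,"dz":2.3,"wx":0,"wy":0,"wz":0,"hand":8},{"dx":0,"dy":-0.03,"dz":2.3,"wx":0,"wy":0,"wz":0,"hand":8}])

```text
clock: 7.15
eef_pos: [0.4915, -0.2282, 0.2728]
tool_rot: [0.116, 0.982, -0.026, 0.15]
ft_force: [-0.5, -0.1, -1.1]
grip_width: 0.0147
grasp_force: 58.8
```

```bash
cat > st.py <<'E'
from mv import *
s=bot.get_obs();o=R.from_quat(np.load('o.npy'));u=-o.apply([0,0,1]);rim=np.array([.5312,-.2392,.1395])
tip=s['eef_pos']+R.from_quat(s['tool_rot']).apply([0,0,.184])
e=tip-rim;print('clock',s['clock'],'depth',e@u,'off',e-u*(e@u),'F',s['ft_force'],'axial',s['ft_force']@u,'T',s['ft_torque'],s['grip_width'])
E
python3 st.py
```

```text
clock 7.15 depth -0.04448414542202455 off [ 0.00052214 -0.00101566  0.00024963] F [-0.51591415 -0.09920211 -1.09447622] axial -0.9052357430611893 T [ 0.13054927  0.33212765 -0.03373402] 0.014742325136660437
```

Entered freely. Feeling for the bottom in 5 mm steps.

Request:
drive_tool(rows=[{"dx":0,"dy":0.02,"dz":0.08,"wx":0,"wy":0,"wz":0,"hand":8},{"dx":0,"dy":0.02,"dz":0.16,"wx":0,"wy":0,"wz":0,"hand":8},{"dx":0,"dy":0.02,"dz":0.16,"wx":0,"wy":0,"wz":0,"hand":8}])

```text
clock: 7.45
eef_pos: [0.4937, -0.2276, 0.2644]
tool_rot: [0.116, 0.982, -0.026, 0.149]
ft_force: [-0.3, -0.0, -0.6]
grip_width: 0.0146
grasp_force: 58.8
```

Request:
drive_tool(rows=[{"dx":0,"dy":0,"dz":0.06,"wx":0,"wy":0,"wz":0,"hand":8},{"dx":0,"dy":0,"dz":0.1,"wx":0,"wy":0,"wz":0,"hand":8},{"dx":0,"dy":0,"dz":0.1,"wx":0,"wy":0,"wz":0,"hand":8}])

```text
clock: 7.75
eef_pos: [0.4952, -0.2281, 0.2598]
tool_rot: [0.116, 0.982, -0.026, 0.149]
ft_force: [0.1, 0.0, -1.3]
grip_width: 0.0147
grasp_force: 58.8
```

Depth is about 58 mm with no contact.

Request:
drive_tool(rows=[{"dx":0,"dy":0,"dz":0.06,"wx":0,"wy":0,"wz":0,"hand":8},{"dx":0,"dy":0,"dz":0.1,"wx":0,"wy":0,"wz":0,"hand":8},{"dx":0,"dy":0,"dz":0.1,"wx":0,"wy":0,"wz":0,"hand":8}])

```text
clock: 8.05
eef_pos: [0.4967, -0.2286, 0.255]
tool_rot: [0.116, 0.982, -0.026, 0.149]
ft_force: [-0.1, -0.2, -0.1]
grip_width: 0.0143
grasp_force: 58.8
```

Request:
drive_tool(rows=[{"dx":0,"dy":0,"dz":0.06,"wx":0,"wy":0,"wz":0,"hand":8},{"dx":0,"dy":0,"dz":0.06,"wx":0,"wy":0,"wz":0,"hand":8},{"dx":0,"dy":0,"dz":0.06,"wx":0,"wy":0,"wz":0,"hand":8}])

```text
clock: 8.35
eef_pos: [0.4976, -0.2289, 0.2525]
tool_rot: [0.116, 0.982, -0.026, 0.15]
ft_force: [-0.1, 1.2, -0.9]
grip_width: 0.0146
grasp_force: 58.8
```

No contact; depth about 66 mm.

Request:
drive_tool(rows=[{"dx":0,"dy":0,"dz":0.06,"wx":0,"wy":0,"wz":0,"hand":8},{"dx":0,"dy":0,"dz":0.08,"wx":0,"wy":0,"wz":0,"hand":8},{"dx":0,"dy":0,"dz":0.08,"wx":0,"wy":0,"wz":0,"hand":8}])

```text
clock: 8.65
eef_pos: [0.4987, -0.2292, 0.2484]
tool_rot: [0.116, 0.982, -0.026, 0.149]
ft_force: [0.3, -0.1, -1.2]
grip_width: 0.0144
grasp_force: 58.8
```

Request:
drive_tool(rows=[{"dx":0,"dy":0,"dz":0.04,"wx":0,"wy":0,"wz":0,"hand":8},{"dx":0,"dy":0,"dz":0.06,"wx":0,"wy":0,"wz":0,"hand":8},{"dx":0,"dy":0,"dz":0.06,"wx":0,"wy":0,"wz":0,"hand":8}])

```text
clock: 8.95
eef_pos: [0.4996, -0.2294, 0.2457]
tool_rot: [0.116, 0.982, -0.026, 0.149]
ft_force: [-0.4, 0.3, -0.6]
grip_width: 0.0146
grasp_force: 58.8
```

```bash
python3 st.py
```

```text
clock 8.95 depth -0.07279977515623759 off [0.00042533 0.00023232 0.00010637] F [-0.41284052  0.28611398 -0.59841104] axial -0.42778458826834503 T [ 0.0957533   0.36825138 -0.03791821] 0.01460824193367535
```

Request:
drive_tool(rows=[{"dx":0,"dy":0,"dz":0.06,"wx":0,"wy":0,"wz":0,"hand":8},{"dx":0,"dy":0,"dz":0.08,"wx":0,"wy":0,"wz":0,"hand":8},{"dx":0,"dy":0,"dz":0.08,"wx":0,"wy":0,"wz":0,"hand":8}])

```text
clock: 9.25
eef_pos: [0.5007, -0.2298, 0.2418]
tool_rot: [0.116, 0.982, -0.026, 0.149]
ft_force: [0.0, -0.2, -1.3]
grip_width: 0.0147
grasp_force: 58.8
```

Request:
drive_tool(rows=[{"dx":0,"dy":0,"dz":0.06,"wx":0,"wy":0,"wz":0,"hand":8},{"dx":0,"dy":0,"dz":0.08,"wx":0,"wy":0,"wz":0,"hand":8},{"dx":0,"dy":0,"dz":0.08,"wx":0,"wy":0,"wz":0,"hand":8}])

```text
clock: 9.55
eef_pos: [0.5019, -0.2301, 0.2379]
tool_rot: [0.116, 0.982, -0.026, 0.149]
ft_force: [-0.1, 0.6, -0.0]
grip_width: 0.0147
grasp_force: 58.8
```

Request:
drive_tool(rows=[{"dx":0,"dy":0,"dz":0.06,"wx":0,"wy":0,"wz":0,"hand":8},{"dx":0,"dy":0,"dz":0.06,"wx":0,"wy":0,"wz":0,"hand":8},{"dx":0,"dy":0,"dz":0.06,"wx":0,"wy":0,"wz":0,"hand":8}])

```text
clock: 9.85
eef_pos: [0.503, -0.2305, 0.2356]
tool_rot: [0.116, 0.982, -0.026, 0.15]
ft_force: [-0.3, 0.2, 0.2]
grip_width: 0.0149
grasp_force: 58.8
```

Request:
drive_tool(rows=[{"dx":0,"dy":0,"dz":0.06,"wx":0,"wy":0,"wz":0,"hand":8},{"dx":0,"dy":0,"dz":0.06,"wx":0,"wy":0,"wz":0,"hand":8},{"dx":0,"dy":0,"dz":0.06,"wx":0,"wy":0,"wz":0,"hand":8}])

```text
clock: 10.15
eef_pos: [0.5039, -0.2308, 0.233]
tool_rot: [0.116, 0.982, -0.027, 0.15]
ft_force: [-2.0, -0.2, 2.4]
grip_width: 0.0142
grasp_force: 58.9
```

```bash
python3 st.py
```

```text
clock 10.15 depth -0.08624918585249147 off [ 1.05428696e-03 -7.17649467e-05  3.22938728e-04] F [-1.96568777 -0.23919755  2.39789108] axial 2.8298722805717746 T [0.07131443 0.35829609 0.01906008] 0.0142138597477464
```

Contact at about 83 mm, roughly 3.6 N now. Press 2.5 mm more and hold, then draw up 80 mm.

Request:
drive_tool(rows=[{"dx":0,"dy":0,"dz":0.05,"wx":0,"wy":0,"wz":0,"hand":8},{"dx":0,"dy":0,"dz":0.05,"wx":0,"wy":0,"wz":0,"hand":8},{"dx":0,"dy":0,"dz":0.05,"wx":0,"wy":0,"wz":0,"hand":8},{"dx":0,"dy":0,"dz":0.05,"wx":0,"wy":0,"wz":0,"hand":8}])

```text
clock: 10.55
eef_pos: [0.5046, -0.231, 0.2306]
tool_rot: [0.116, 0.982, -0.027, 0.15]
ft_force: [-1.9, -0.1, 4.2]
grip_width: 0.0145
grasp_force: 59.1
```

Request:
drive_tool(rows=[{"dx":0,"dy":0,"dz":-0.3,"wx":0,"wy":0,"wz":0,"hand":8},{"dx":0,"dy":0,"dz":-0.6,"wx":0,"wy":0,"wz":0,"hand":8},{"dx":0,"dy":0,"dz":-0.9,"wx":0,"wy":0,"wz":0,"hand":8},{"dx":0,"dy":0,"dz":-1.2,"wx":0,"wy":0,"wz":0,"hand":8},{"dx":0,"dy":0,"dz":-1.5,"wx":0,"wy":0,"wz":0,"hand":8},{"dx":0,"dy":0,"dz":-1.6,"wx":0,"wy":0,"wz":0,"hand":8},{"dx":0,"dy":0,"dz":-1.6,"wx":0,"wy":0,"wz":0,"hand":8},{"dx":0,"dy":0,"dz":-1.6,"wx":0,"wy":0,"wz":0,"hand":8}])

```text
clock: 11.35
eef_pos: [0.4811, -0.2238, 0.3053]
tool_rot: [0.116, 0.982, -0.026, 0.149]
ft_force: [-0.5, 0.4, -0.5]
grip_width: 0.0146
grasp_force: 58.8
```

```bash
python3 st.py
```

```text
clock 11.35 depth -0.010163481687107729 off [-0.00035063  0.00047386 -0.00014858] F [-0.53270867  0.37942982 -0.54376476] axial -0.3331752376116846 T [ 0.10444607  0.36323748 -0.03213603] 0.01460099255277065
```

Stroke 1 is done: about 5 N pressed, then drawn up to 10 mm below the mouth. Stroke 2.

Request:
drive_tool(rows=[{"dx":0,"dy":0,"dz":0.3,"wx":0,"wy":0,"wz":0,"hand":8},{"dx":0,"dy":0,"dz":0.6,"wx":0,"wy":0,"wz":0,"hand":8},{"dx":0,"dy":0,"dz":0.9,"wx":0,"wy":0,"wz":0,"hand":8},{"dx":0,"dy":0,"dz":1.2,"wx":0,"wy":0,"wz":0,"hand":8},{"dx":0,"dy":0,"dz":1.35,"wx":0,"wy":0,"wz":0,"hand":8},{"dx":0,"dy":0,"dz":1.45,"wx":0,"wy":0,"wz":0,"hand":8},{"dx":0,"dy":0,"dz":1.52,"wx":0,"wy":0,"wz":0,"hand":8},{"dx":0,"dy":0,"dz":1.57,"wx":0,"wy":0,"wz":0,"hand":8},{"dx":0,"dy":0,"dz":1.6,"wx":0,"wy":0,"wz":0,"hand":8},{"dx":0,"dy":0,"dz":1.6,"wx":0,"wy":0,"wz":0,"hand":8},{"dx":0,"dy":0,"dz":1.6,"wx":0,"wy":0,"wz":0,"hand":8},{"dx":0,"dy":0,"dz":1.6,"wx":0,"wy":0,"wz":0,"hand":8}])

```text
clock: 12.55
eef_pos: [0.5044, -0.2309, 0.2307]
tool_rot: [0.116, 0.982, -0.026, 0.15]
ft_force: [-3.5, 2.1, 4.5]
grip_width: 0.0144
grasp_force: 59.4
```

Request:
drive_tool(rows=[{"dx":0,"dy":0,"dz":-0.3,"wx":0,"wy":0,"wz":0,"hand":8},{"dx":0,"dy":0,"dz":-0.6,"wx":0,"wy":0,"wz":0,"hand":8},{"dx":0,"dy":0,"dz":-0.9,"wx":0,"wy":0,"wz":0,"hand":8},{"dx":0,"dy":0,"dz":-1.2,"wx":0,"wy":0,"wz":0,"hand":8},{"dx":0,"dy":0,"dz":-1.5,"wx":0,"wy":0,"wz":0,"hand":8},{"dx":0,"dy":0,"dz":-1.6,"wx":0,"wy":0,"wz":0,"hand":8},{"dx":0,"dy":0,"dz":-1.6,"wx":0,"wy":0,"wz":0,"hand":8},{"dx":0,"dy":0,"dz":-1.6,"wx":0,"wy":0,"wz":0,"hand":8}])

```text
clock: 13.35
eef_pos: [0.4814, -0.224, 0.3057]
tool_rot: [0.116, 0.982, -0.026, 0.149]
ft_force: [-1.1, 0.5, -0.7]
grip_width: 0.0144
grasp_force: 59.0
```

Stroke 3.

Request:
drive_tool(rows=[{"dx":0,"dy":0,"dz":0.3,"wx":0,"wy":0,"wz":0,"hand":8},{"dx":0,"dy":0,"dz":0.6,"wx":0,"wy":0,"wz":0,"hand":8},{"dx":0,"dy":0,"dz":0.9,"wx":0,"wy":0,"wz":0,"hand":8},{"dx":0,"dy":0,"dz":1.2,"wx":0,"wy":0,"wz":0,"hand":8},{"dx":0,"dy":0,"dz":1.35,"wx":0,"wy":0,"wz":0,"hand":8},{"dx":0,"dy":0,"dz":1.45,"wx":0,"wy":0,"wz":0,"hand":8},{"dx":0,"dy":0,"dz":1.52,"wx":0,"wy":0,"wz":0,"hand":8},{"dx":0,"dy":0,"dz":1.57,"wx":0,"wy":0,"wz":0,"hand":8},{"dx":0,"dy":0,"dz":1.6,"wx":0,"wy":0,"wz":0,"hand":8},{"dx":0,"dy":0,"dz":1.6,"wx":0,"wy":0,"wz":0,"hand":8},{"dx":0,"dy":0,"dz":1.6,"wx":0,"wy":0,"wz":0,"hand":8},{"dx":0,"dy":0,"dz":1.6,"wx":0,"wy":0,"wz":0,"hand":8}])

```text
clock: 14.55
eef_pos: [0.5045, -0.2309, 0.2307]
tool_rot: [0.116, 0.982, -0.026, 0.15]
ft_force: [-4.4, 2.1, 3.8]
grip_width: 0.0145
grasp_force: 59.4
```

Request:
drive_tool(rows=[{"dx":0,"dy":0,"dz":-0.3,"wx":0,"wy":0,"wz":0,"hand":8},{"dx":0,"dy":0,"dz":-0.6,"wx":0,"wy":0,"wz":0,"hand":8},{"dx":0,"dy":0,"dz":-0.9,"wx":0,"wy":0,"wz":0,"hand":8},{"dx":0,"dy":0,"dz":-1.2,"wx":0,"wy":0,"wz":0,"hand":8},{"dx":0,"dy":0,"dz":-1.5,"wx":0,"wy":0,"wz":0,"hand":8},{"dx":0,"dy":0,"dz":-1.6,"wx":0,"wy":0,"wz":0,"hand":8},{"dx":0,"dy":0,"dz":-1.6,"wx":0,"wy":0,"wz":0,"hand":8},{"dx":0,"dy":0,"dz":-2.2,"wx":0,"wy":0,"wz":0,"hand":8},{"dx":0,"dy":0,"dz":-2.8,"wx":0,"wy":0,"wz":0,"hand":8},{"dx":0,"dy":0,"dz":-3.2,"wx":0,"wy":0,"wz":0,"hand":8},{"dx":0,"dy":0,"dz":-3.2,"wx":0,"wy":0,"wz":0,"hand":8},{"dx":0,"dy":0,"dz":-3.2,"wx":0,"wy":0,"wz":0,"hand":8}])

```text
clock: 15.75
eef_pos: [0.4585, -0.2172, 0.3816]
tool_rot: [0.116, 0.982, -0.026, 0.149]
ft_force: [-0.1, 0.1, -0.7]
grip_width: 0.0141
grasp_force: 58.8
```

```bash
python3 - <<'E'
from mv import *
s=bot.get_obs();print(s['clock'],s['eef_pos'])
o=R.from_quat([.117,.9931,0,0])
print(delta([.5395,.2537,.36],o))
E
```

```text
15.75 [ 0.45852514 -0.21718475  0.38155911]
(array([0.69, 9.54, 0.06]), array([-0.2 ,  3.48, -0.  ]))
```

Three strokes done and the tip is clear of the ring. Return over the holder, upright.

Request:
drive_tool(rows=[{"dx":0.07,"dy":0.95,"dz":0,"wx":-0.02,"wy":0.35,"wz":0,"hand":8},{"dx":0.14,"dy":1.9,"dz":0.01,"wx":-0.04,"wy":0.7,"wz":0,"hand":8},{"dx":0.21,"dy":2.85,"dz":0.02,"wx":-0.06,"wy":1.05,"wz":0,"hand":8},{"dx":0.28,"dy":3.8,"dz":0.02,"wx":-0.08,"wy":1.4,"wz":0,"hand":8},{"dx":0.35,"dy":4.75,"dz":0.03,"wx":-0.1,"wy":1.75,"wz":0,"hand":8},{"dx":0.42,"dy":5.7,"dz":0.04,"wx":-0.12,"wy":2.1,"wz":0,"hand":8},{"dx":0.49,"dy":6.65,"dz":0.04,"wx":-0.14,"wy":2.45,"wz":0,"hand":8},{"dx":0.56,"dy":7.6,"dz":0.05,"wx":-0.16,"wy":2.8,"wz":0,"hand":8},{"dx":0.63,"dy":8.5,"dz":0.06,"wx":-0.18,"wy":3.15,"wz":0,"hand":8},{"dx":0.67,"dy":9.2,"dz":0.06,"wx":-0.2,"wy":3.48,"wz":0,"hand":8},{"dx":0.69,"dy":9.54,"dz":0.06,"wx":-0.2,"wy":3.48,"wz":0,"hand":8},{"dx":0.69,"dy":9.54,"dz":0.06,"wx":-0.2,"wy":3.48,"wz":0,"hand":8},{"dx":0.69,"dy":9.54,"dz":0.06,"wx":-0.2,"wy":3.48,"wz":0,"hand":8},{"dx":0.69,"dy":9.54,"dz":0.06,"wx":-0.2,"wy":3.48,"wz":0,"hand":8}])

```text
clock: 17.15
eef_pos: [0.5393, 0.2528, 0.3606]
tool_rot: [0.118, 0.993, -0.001, -0.0]
ft_force: [0.1, -0.5, -0.2]
grip_width: 0.0147
grasp_force: 58.9
```

```bash
python3 - <<'E'
from mv import *
s=bot.get_obs();print(s['clock'],s['eef_pos'],delta([.5395,.2537,.192],R.from_quat([.117,.9931,0,0])))
im1=snap('scene','d1.png')
ua=-R.from_quat(s['tool_rot']).apply([0,0,1])
n='scene';print([(proj(n,s['eef_pos']+ua*(t-.184)).ravel()-[300,90])*3 for t in(0,.046,.135)])
cv2.imwrite('pics/d.png',cv2.resize(im1[90:290,300:450,::-1],None,fx=3,fy=3,interpolation=cv2.INTER_CUBIC))
E
```

```text
17.15 [0.53926966 0.25277723 0.36061206] (array([-0.  ,  0.02,  3.37]), array([-0.01, -0.  , -0.01]))
[array([281.23151561, 382.49438869]), array([293.82432427, 337.34408184]), array([320.61614168, 241.28459187])]
```

View pics/d.png

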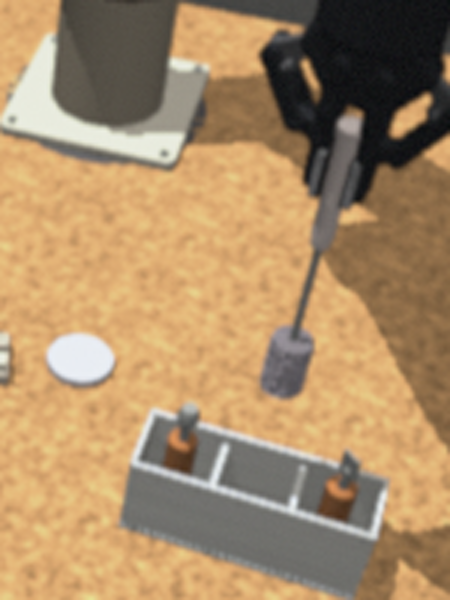

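The brush is still straight, its tip at (283,384) as predicted, over the empty middle cell. Lower slowly.

Request:
drive_tool(rows=[{"dx":0,"dy":0.02,"dz":0.4,"wx":0,"wy":0,"wz":0,"hand":8},{"dx":0,"dy":0.02,"dz":0.8,"wx":0,"wy":0,"wz":0,"hand":8},{"dx":0,"dy":0.02,"dz":1.2,"wx":0,"wy":0,"wz":0,"hand":8},{"dx":0,"dy":0.02,"dz":1.5,"wx":0,"wy":0,"wz":0,"hand":8},{"dx":0,"dy":0.02,"dz":1.8,"wx":0,"wy":0,"wz":0,"hand":8},{"dx":0,"dy":0.02,"dz":2.1,"wx":0,"wy":0,"wz":0,"hand":8},{"dx":0,"dy":0.02,"dz":2.4,"wx":0,"wy":0,"wz":0,"hand":8},{"dx":0,"dy":0.02,"dz":2.7,"wx":0,"wy":0,"wz":0,"hand":8},{"dx":0,"dy":0.02,"dz":3.0,"wx":0,"wy":0,"wz":0,"hand":8},{"dx":0,"dy":0.02,"dz":3.15,"wx":0,"wy":0,"wz":0,"hand":8},{"dx":0,"dy":0.02,"dz":3.25,"wx":0,"wy":0,"wz":0,"hand":8},{"dx":0,"dy":0.02,"dz":3.33,"wx":0,"wy":0,"wz":0,"hand":8},{"dx":0,"dy":0.02,"dz":3.38,"wx":0,"wy":0,"wz":0,"hand":8},{"dx":0,"dy":0.02,"dz":3.38,"wx":0,"wy":0,"wz":0,"hand":8},{"dx":0,"dy":0.02,"dz":3.38,"wx":0,"wy":0,"wz":0,"hand":8}])

```text
clock: 18.7
eef_pos: [0.54, 0.2548, 0.1928]
tool_rot: [0.117, 0.993, 0.0, 0.001]
ft_force: [0.8, 0.1, -0.2]
grip_width: 0.0147
grasp_force: 59.0
```

Go 2.5 mm more to touch the floor, then open gently.

Request:
drive_tool(rows=[{"dx":0,"dy":0,"dz":0.03,"wx":0,"wy":0,"wz":0,"hand":8},{"dx":0,"dy":0,"dz":0.05,"wx":0,"wy":0,"wz":0,"hand":8},{"dx":0,"dy":0,"dz":0.05,"wx":0,"wy":0,"wz":0,"hand":8}])

```text
clock: 19.0
eef_pos: [0.5401, 0.255, 0.1903]
tool_rot: [0.117, 0.993, 0.0, 0.001]
ft_force: [-0.1, 0.2, 1.4]
grip_width: 0.0143
grasp_force: 59.0
```

Request:
drive_tool(rows=[{"dx":0,"dy":0,"dz":0,"wx":0,"wy":0,"wz":0,"hand":18},{"dx":0,"dy":0,"dz":0,"wx":0,"wy":0,"wz":0,"hand":20},{"dx":0,"dy":0,"dz":0,"wx":0,"wy":0,"wz":0,"hand":24},{"dx":0,"dy":0,"dz":0,"wx":0,"wy":0,"wz":0,"hand":40},{"dx":0,"dy":0,"dz":0,"wx":0,"wy":0,"wz":0,"hand":60},{"dx":0,"dy":0,"dz":0,"wx":0,"wy":0,"wz":0,"hand":85},{"dx":0,"dy":0,"dz":0,"wx":0,"wy":0,"wz":0,"hand":85},{"dx":0,"dy":0,"dz":0,"wx":0,"wy":0,"wz":0,"hand":85},{"dx":0,"dy":0,"dz":0,"wx":0,"wy":0,"wz":0,"hand":85}])

```text
clock: 19.9
eef_pos: [0.5398, 0.2547, 0.1899]
tool_rot: [0.117, 0.993, -0.0, 0.0]
ft_force: [0.2, 0.2, -0.1]
grip_width: 0.0849
grasp_force: 0.0
```

Request:
drive_tool(rows=[{"dx":0,"dy":0,"dz":-0.4,"wx":0,"wy":0,"wz":0,"hand":85},{"dx":0,"dy":0,"dz":-0.8,"wx":0,"wy":0,"wz":0,"hand":85},{"dx":0,"dy":0,"dz":-1.4,"wx":0,"wy":0,"wz":0,"hand":85},{"dx":0,"dy":0,"dz":-2.0,"wx":0,"wy":0,"wz":0,"hand":85},{"dx":0,"dy":0,"dz":-2.6,"wx":0,"wy":0,"wz":0,"hand":85},{"dx":0,"dy":0,"dz":-3.0,"wx":0,"wy":0,"wz":0,"hand":85},{"dx":0,"dy":0,"dz":-3.0,"wx":0,"wy":0,"wz":0,"hand":85},{"dx":0,"dy":0,"dz":-3.0,"wx":0,"wy":0,"wz":0,"hand":85}])

```text
clock: 20.7
eef_pos: [0.5398, 0.2547, 0.3396]
tool_rot: [0.117, 0.993, 0.0, 0.001]
ft_force: [0.3, -0.3, 0.0]
grip_width: 0.0848
grasp_force: 0.0
```

```bash
python3 - <<'E'
from h import *
im1=snap('scene','e1.png')
cv2.imwrite('pics/e.png',cv2.resize(im1[90:290,300:450,::-1],None,fx=3,fy=3,interpolation=cv2.INTER_CUBIC))
E
```

```text
(no output)
```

View pics/e.png

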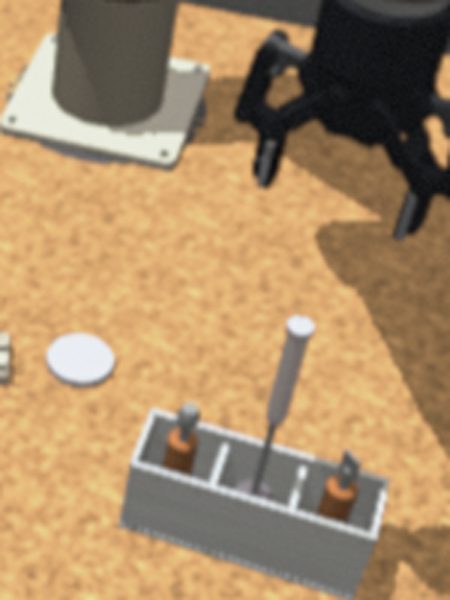

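The brush stands upright in its cell, knob at (300,326), the gripper is clear, and the other tools have not moved. Handing in.

```bash
python3 -c "
from workcell import bot;print(bot.job_done())"
```

```text
the job is handed in; nothing more can be done
None
```

I scrubbed the ring with three full strokes, pressing the bottom (about 83 mm down) at around 5 to 6 N each time. The brush stands released and upright in its own cell of the holder, and I handed the job in at about 21 s; no verdict came back.

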